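# Gauge two centrifuge adapter sleeves and sort them

## Task

The bores of the two grey centrifuge sleeves on the bench are to be checked: one sleeve at a time, slide it down over the stepped gauge pin as far as it will go, and put it away before gauging the other. A sleeve that goes right down to the gauge's base is to stand upright in the steel tray; one that stops at the step half-way goes in the open drawer. Finish with the drawer pushed fully shut, and leave the glassware and everything else where it is.

Things in the scene. Friction and masses are not known exactly. Their poses are not given: they have to be found in the camera images.
- sleeve_a: centrifuge adapter sleeve: plain grey plastic tube, open at both ends, standing on the bench; 46 mm outside diameter, 80 mm long, about 0.12 kg. All look alike outside; both mouths are countersunk to 34 mm, tapering over 6 mm to the bore, which is either 26 or 31 mm: the gauge tells which. Origin on its axis at mid-length, 40 mm above its underside; z along its axis
- sleeve_b: centrifuge adapter sleeve: plain grey plastic tube, open at both ends, standing on the bench; 46 mm outside diameter, 80 mm long, about 0.12 kg. All look alike outside; both mouths are countersunk to 34 mm, tapering over 6 mm to the bore, which is either 26 or 31 mm: the gauge tells which. Origin on its axis at mid-length, 40 mm above its underside; z along its axis
- gauge: stepped bore gauge, fixed: dark round base (100 mm across, 15 mm high) with an upright steel pin, 29 mm in diameter from 15 to 55 mm above the bench, then a flat step to 24 mm, tip at 93 mm, its last 7 mm tapered to 15 mm. Origin on the pin's axis at bench level. A 31 mm bore goes down to the base (sleeve's underside 15 mm above the bench); a 26 mm bore stops on the step (underside at about 50 mm)
- tray: open stainless-steel tray, fixed, 150 mm (its x) by 210 mm (its y), wall 20 mm high, floor 3 mm thick. Origin at the centre of its underside at bench level, z up. A capped bottle stands on its -y half (the end away from the gauge); its +y half is free
- drawer_floor (a point): point on the inner floor of the open drawer of a white drawer module, mid-width, 62 mm behind the back face of the drawer's front panel, 15.5 mm above the bench; moves with the drawer. x points into the module (closing direction), z up. Inside, the drawer is 200 mm long, 140 mm wide, its sides 60 mm high; its front panel is 12 mm thick with its top edge 120 mm above the bench
- drawer_lip (a point): middle of the foremost edge of the pull lip on the drawer's front, 30 mm in front of the front panel's back face, 102 mm above the bench; the lip is 90 mm wide and spans 92 to 108 mm above the bench. Axes as drawer_floor. Pushed along +x it shuts the drawer. The module round it is 170 mm wide, 135 mm high, with a low box on its roof
- drawer (a joint): opening of the drawer in m: 0 fully shut, 0.12 to 0.14 at the start, when drawer_floor lies this minus 62 mm in front of the module's face; it slides with light friction (1 to 2 N) and stays where it is left
- bottle: capped glass laboratory bottle standing in the tray, 68 mm in diameter, 122 mm high; origin at the centre of its underside; leave it
- beaker: glass beaker, 66 mm in diameter, 85 mm high; origin at the centre of its underside; leave it
- flask: conical glass flask, 82 mm wide at the foot, 130 mm high; origin at the centre of its underside; leave it
- wash_bottle: white wash bottle, 68 mm in diameter, 157 mm high to its cap, thin spout to 195 mm; origin at the centre of its underside; leave it
- spatula: steel laboratory spatula lying on the bench, 185 mm long along its x, 8 mm thick; origin at its middle; leave it
- petri: covered glass Petri dish, 96 mm in diameter, 17 mm high; origin at the centre of its underside; leave it
There are look-alikes about, which are no part of the job. What is shaped like the sleeve_a but green is not meant.

How it is judged:
On the way, in this order (a step that is already met when the one before it is completed fails the run):
1. the first sleeve is slid down the gauge pin as far as it goes (((z of sleeve_a in the frame of gauge between 0.084 and 0.0945 m and horizontal distance between sleeve_a and gauge below 0.004 m and angle between the z axis of sleeve_a and the z axis of gauge, either way round below 0.1 rad) or (z of sleeve_b in the frame of gauge between 0.05 and 0.0585 m and horizontal distance between sleeve_b and gauge below 0.004 m and angle between the z axis of sleeve_b and the z axis of gauge, either way round below 0.1 rad))), for 0.2 s.
2. that sleeve is put away where its result says: upright in the tray if it reached the base, in the drawer if it stopped at the step (((x of sleeve_a in the frame of drawer_floor between -0.05 and 0.13 m and y of sleeve_a in the frame of drawer_floor between -0.06 and 0.06 m and z of sleeve_a in the frame of drawer_floor between 0.015 and 0.05 m and linear speed of sleeve_a below 0.03 m/s and contact force between the fingers and sleeve_a below 0.1 N) or (x of sleeve_b in the frame of tray between -0.065 and 0.065 m and y of sleeve_b in the frame of tray between -0.095 and 0.095 m and z of sleeve_b in the frame of tray between 0.037 and 0.049 m and angle between the z axis of sleeve_b and the z axis of tray, either way round below 0.1 rad and linear speed of sleeve_b below 0.03 m/s and contact force between the fingers and sleeve_b below 0.1 N))), for 0.2 s.
3. with the first sleeve put away, the other is slid down the gauge pin as far as it goes ((((x of sleeve_a in the frame of drawer_floor between -0.05 and 0.13 m and y of sleeve_a in the frame of drawer_floor between -0.06 and 0.06 m and z of sleeve_a in the frame of drawer_floor between 0.015 and 0.05 m and linear speed of sleeve_a below 0.03 m/s and contact force between the fingers and sleeve_a below 0.1 N) and (z of sleeve_b in the frame of gauge between 0.05 and 0.0585 m and horizontal distance between sleeve_b and gauge below 0.004 m and angle between the z axis of sleeve_b and the z axis of gauge, either way round below 0.1 rad)) or ((x of sleeve_b in the frame of tray between -0.065 and 0.065 m and y of sleeve_b in the frame of tray between -0.095 and 0.095 m and z of sleeve_b in the frame of tray between 0.037 and 0.049 m and angle between the z axis of sleeve_b and the z axis of tray, either way round below 0.1 rad and linear speed of sleeve_b below 0.03 m/s and contact force between the fingers and sleeve_b below 0.1 N) and (z of sleeve_a in the frame of gauge between 0.084 and 0.0945 m and horizontal distance between sleeve_a and gauge below 0.004 m and angle between the z axis of sleeve_a and the z axis of gauge, either way round below 0.1 rad)))), for 0.2 s.
At the end, for the whole second after the job is handed in: The sleeve that went down to the gauge's base (31 mm bore) stands upright (within about 6 degrees) on the floor of the steel tray, the one that stopped at the step (26 mm bore) is inside the drawer, both released and at rest, and the drawer is shut to within 8 mm (x of sleeve_a in the frame of drawer_floor between -0.05 and 0.13 m and y of sleeve_a in the frame of drawer_floor between -0.06 and 0.06 m and z of sleeve_a in the frame of drawer_floor between 0.015 and 0.05 m and linear speed of each of sleeve_a, sleeve_b below 0.03 m/s and contact force between the fingers and sleeve_a below 0.1 N and x of sleeve_b in the frame of tray between -0.065 and 0.065 m and y of sleeve_b in the frame of tray between -0.095 and 0.095 m and z of sleeve_b in the frame of tray between 0.037 and 0.049 m and angle between the z axis of sleeve_b and the z axis of tray, either way round below 0.1 rad and contact force between the fingers and sleeve_b below 0.1 N and value of joint drawer below 0.008 m); the robot touches nothing.
It fails at once if the bottle in the tray is moved more than 30 mm or knocked over (distance of bottle from where it was at the start of the episode above 0.03 m or angle between bottle's own z axis and vertical above 0.4 rad).
It fails at once if the beaker or the conical flask is moved more than 30 mm or knocked over (distance of any of beaker, flask from where it was at the start of the episode above 0.03 m or angle between any of beaker, flask's own z axis and vertical above 0.4 rad).
It fails at once if the wash bottle is moved more than 30 mm or knocked over (distance of wash_bottle from where it was at the start of the episode above 0.03 m or angle between wash_bottle's own z axis and vertical above 0.4 rad).
It fails at once if the spatula or the Petri dish is moved more than 30 mm or knocked over (distance of any of spatula, petri from where it was at the start of the episode above 0.03 m or angle between any of spatula, petri's own z axis and vertical above 0.4 rad).
It also fails if it takes over 72 s, if anything falls off the work surface, if the arm or the gripper's body presses on something with over 40 N, if the wrist force passes 120 N, or if a joint passes its speed limit or range.

## Robot

A 6-joint arm with a two-finger parallel gripper is mounted at the origin on the work surface. World frame = base frame: x ahead of the robot, y to its left, z up, the work surface at z = 0. Lengths are in m, angles in rad, forces in N, time in s.
With the tool pointing down it reaches from about 0.35 to 0.725 m from the base axis. Payload 4.3 kg.
Tool frame: the origin (TCP) lies at the very end of the fingers, on their centre line; the grasp point (between the pads) lies 19 mm behind it (ctrl.pinch_z is the distance from the TCP to the grasp point, in m); z points along the fingers, y is the line along which they close (so a half turn about z gives the same grasp; the last joint's range is limited). The gripper opens to 85 mm and grips with 20 to 120 N. Pads are 22 mm wide; open, the fingers measure 114 mm over their backs; the gripper's body (76 mm by 85 mm) begins 54 mm behind the grasp point. The pads swing forward as they close: fully open they stand 13 mm farther back than shut.
Start: joints at [1.131, 0.377, 0.081, 1.274, 0, 1.46], TCP at [0.186, 0.544, 0.21] pointing down, gripper open.
Joint ranges: [-2.72, 2.72], [-0.84, 1.66], [-1.02, 1.22], [-1.77, 2.12], [-1.37, 1.28], [-3.14, 3.14]. Speed limits (rad/s): [2.57, 2.57, 3.14, 3.14, 3.14, 3.14].

## Interface

Orientations are given as a rotation vector (axis times angle).
In Python, from cell import ctrl gives the robot as it stands.
- The arm moves only by the shell command python3 -m creep 'ROWS' [OPENING] [FORCE]. ROWS is JSON, a list of rows, each a list of 6 numbers: the shift along the world's x, y, z in m, then the turn, a rotation vector about the world's x, y, z in rad. In form: [[x, y, z, rx, ry, rz], ...]. A call has 1 to 5 rows; each row is the pose to reach, as a shift and turn from the pose commanded when the call began; what a row does not reach only later rows make up. A row lasts 1/8 s, in which the tool goes at most 62.5 mm and 10.7 degrees, less where a joint would pass 70% of its speed; a pose out of reach is approached as far as the arm can. A call with a gripper value outside its range is refused whole. OPENING is the opening in per cent of the stroke, from 0 (shut) to 100 (fully open), set as the call begins (- or left out, the last holds). The fingers move at their own pace and stop on an object; FORCE is the grip in N (left out, the last holds). Time passes only in rows, so rows that repeat a pose let the fingers close. It gives the time, the measured TCP pose, the force, the opening and the grip force at its end, in the units of the state.
- ctrl.get_obs(): the state, without advancing time (a new reading comes with each control period).
- ctrl.camera(name): name is "scene" or "top" or "wrist"; returns the picture (384x512x3 uint8, red, green, blue); there is no depth.
- ctrl.camera_model(name): a dict with "mtx" (3x3 intrinsics, pixels), "k1" (the pictures are not rectified: a ray, as slopes to the right and down, at radius r is drawn at 1 + k1 r^2 times it, then the intrinsics apply), "T" (4x4, takes a point from camera to world coordinates); the wrist camera has in their place "hand_eye" (4x4, takes a point from camera to tool coordinates, whose origin is the TCP and whose axes are the flange's). Camera axes: x right, y down, z forward; pixel columns grow to the right and rows downward; lengths in m; the calibration is good to about 2 mm. A picture is of the moment at which its call begins: read the wrist's pose just before it. camera_model takes no time and is no camera call.
- ctrl.sign_off(): hands the job in; it is judged then, once.
Trained networks look in the newest picture that a camera, given by its name, has taken for a name from the list of things; names that differ only in an ending like _2 or _b are one class to them, and where a whole thing is asked for, a point or a joint stands for the part that bears it (a point fixed in the world has none). Each returns a list of dicts, best first, with "p" (0 to 1); they miss things now and then, are a little off and sometimes report something else, mostly with a low value. They report only what shows in the picture. A call takes as long as a camera call. They do not tell look-alikes from the thing itself.
- ctrl.spot_in(target, camera): "centre" ([x, y, z] in m, in world coordinates, good to about 4 mm: the middle of the surface that is visible of it).
The state is a dict: "clock": time; "joint_positions": joint angles; "qvel": joint speeds; "effort": joint torques, N m; "ee_pos": TCP position; "eef_rot": TCP orientation; "wrist_force": force on the tool from outside, world axes, zero at the start; "torque": the same for the moment, N m; "grip_width": finger opening in m; "grasp_force": force on a finger pad.
Only numpy, scipy, OpenCV 4.12 (cv2) and the standard library are available. Lean on these libraries where they do the work, as an engineer would, in place of code of your own. Each camera call takes 0.05 s, during which the arm holds its last target. There are 200 camera calls.

## Working session

There is one attempt and no reset: what is moved stays moved. The work goes in short steps, Python scripts to look and compute and a shell command to move; the robot and the scene stay as the last step left them, time stands still between calls to the robot, and variables do not carry over. Pictures are saved under pics/ and viewed, at most 10 in all, crops included, and the job is handed in when it is done.

```bash
mkdir -p pics; ls; cat > h.py <<'E'
import numpy as np, cv2
from cell import ctrl
def save(cam,fn):
    im=ctrl.camera(cam); cv2.imwrite('pics/'+fn,im[:,:,::-1]); return im
E
python3 - <<'E'
from h import *
save('scene','s1.png');save('top','t1.png')
for c in('top','scene'):
    print(c, ctrl.camera_model(c)['T'][:,3] if True else 0)
    for n in ['sleeve_a','gauge','tray','drawer_floor','drawer_lip','bottle','beaker','flask','wash_bottle','spatula','petri']:
        print(n,[(np.round(d['centre'],3).tolist(),round(d['p'],2)) for d in ctrl.spot_in(n,c)])
o=ctrl.get_obs();print({k:np.round(v,3) for k,v in o.items()})
E
cd pics; python3 -c "
import cv2,numpy as np
cv2.imwrite('both.png',cv2.resize(np.hstack([cv2.imread('s1.png'),cv2.imread('t1.png')]),(800,300)))"
```

```text
pics
top [0.27913942 0.04262503 1.1567917  1.        ]
sleeve_a [([0.444, -0.171, 0.072], 0.81), ([0.362, -0.186, 0.073], 0.73), ([0.417, 0.223, 0.074], 0.67)]
gauge [([0.543, -0.024, 0.016], 0.76)]
tray [([0.608, -0.268, 0.002], 0.88)]
drawer_floor [([0.616, 0.246, 0.016], 0.79)]
drawer_lip [([0.616, 0.24, 0.014], 0.94)]
bottle [([0.588, -0.329, 0.091], 0.77)]
beaker [([0.409, 0.009, 0.017], 0.64)]
flask [([0.698, 0.005, 0.055], 0.88), ([0.248, -0.355, 0.013], 0.51)]
wash_bottle [([0.527, 0.43, 0.121], 0.87)]
spatula [([0.408, -0.364, 0.008], 0.47)]
petri [([0.248, -0.355, 0.018], 0.96)]
scene [ 0.97276576 -0.64575759  0.64340637  1.        ]
sleeve_a [([0.457, -0.179, 0.058], 0.82), ([0.429, 0.209, 0.052], 0.77), ([0.566, 0.223, 0.052], 0.43)]
gauge [([0.56, -0.036, 0.013], 0.64)]
tray [([0.626, -0.262, 0.004], 0.84)]
drawer_floor [([0.559, 0.226, 0.054], 0.66)]
drawer_lip []
bottle [([0.622, -0.356, 0.082], 0.86)]
beaker [([0.408, -0.0, 0.06], 0.67), ([0.548, 0.418, 0.094], 0.2)]
flask [([0.726, -0.014, 0.051], 0.6)]
wash_bottle [([0.551, 0.419, 0.092], 0.64)]
spatula [([0.437, -0.365, 0.01], 0.89)]
petri [([0.254, -0.357, 0.016], 0.59)]
{'clock': np.float64(1.2), 'joint_positions': array([1.131, 0.377, 0.081, 1.274, 0.   , 1.46 ]), 'qvel': array([ 0.002,  0.001, -0.003,  0.001, -0.001,  0.001]), 'effort': array([-2.0000e-03, -4.6353e+01,  2.7015e+01,  1.0000e-03, -0.0000e+00,
       -0.0000e+00]), 'ee_pos': array([0.186, 0.544, 0.21 ]), 'eef_rot': array([0.516, 3.099, 0.   ]), 'wrist_force': array([-0.608,  0.291, -0.042]), 'torque': array([ 0.007, -0.014,  0.007]), 'grasp_force': np.float64(0.0), 'grip_width': np.float64(0.086)}
```

View pics/t1.png

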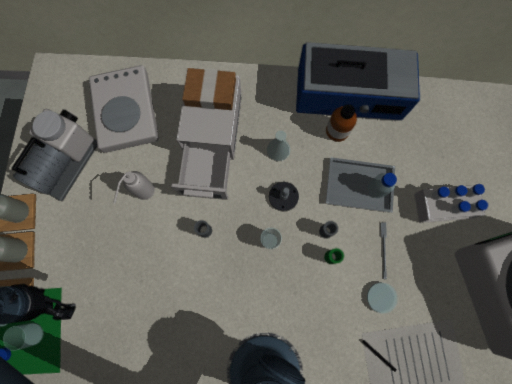

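View pics/s1.png

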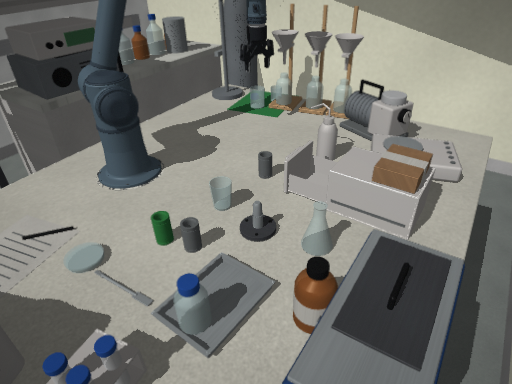

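Top view: two grey tubes at (329,229) and (204,229), and a green one at (334,256). The two grey ones fit the description, because the green tube is explicitly excluded. I'll confirm in an enlarged crop with axes drawn for measuring.

```bash
cat >> h.py <<'E'
def model(cam,obs=None):
    m=ctrl.camera_model(cam); K=np.array(m['mtx'],float); d=np.array([m['k1'],0,0,0,0.])
    if cam=='wrist':
        from scipy.spatial.transform import Rotation as R
        T=np.eye(4);T[:3,:3]=R.from_rotvec(obs['eef_rot']).as_matrix();T[:3,3]=obs['ee_pos']
        T=T@np.array(m['hand_eye'])
    else: T=np.array(m['T'])
    return K,d,T
def back(M,uv,z):
    K,d,T=M; uv=np.array(uv,float).reshape(-1,1,2)
    n=cv2.undistortPoints(uv,K,d)[:,0]; r=np.c_[n,np.ones(len(n))]@T[:3,:3].T
    return T[:3,3]+r*((z-T[2,3])/r[:,2])[:,None]
def proj(M,P):
    K,d,T=M; Ti=np.linalg.inv(T)
    return cv2.projectPoints(np.array(P,float).reshape(-1,1,3),cv2.Rodrigues(Ti[:3,:3])[0],Ti[:3,3],K,d)[0][:,0]
E
python3 - <<'E'
from h import *
im=cv2.imread('pics/t1.png'); c=im[85:275,165:415]; c=cv2.resize(c,None,fx=3.2,fy=3.15,interpolation=cv2.INTER_CUBIC); cv2.imwrite('pics/t1c.png',np.clip(c*1.5,0,255).astype(np.uint8)); print(c.shape)
M=model('top');print(M[0],M[1]);print(back(M,[[329,229],[204,229]],.08))
E
```

```text
(598, 800, 3)
[[354.06147335   0.         258.52866765]
 [  0.         354.06147335 200.21393618]
 [  0.           0.           1.        ]] [-0.05333157  0.          0.          0.          0.        ]
[[ 0.4404395  -0.16763854  0.08      ]
 [ 0.41349599  0.21467775  0.08      ]]
```

View pics/t1c.png

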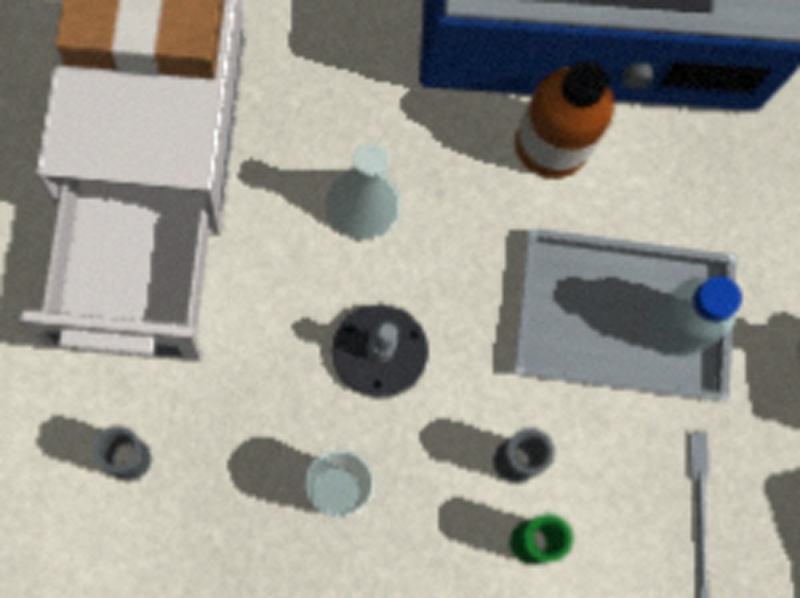

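The crop shows grey sleeve rims at crop (528,453), i.e. top px (330,229), and at crop (124,447), i.e. px (204,227). The green look-alike is at crop (545,538). I'll start with the left sleeve.

```bash
python3 -m creep '[[0.06,-0.09,0.03,0,0,0.15],[0.1,-0.14,0.05,0,0,0.33],[0.13,-0.2,0.05,0,0,0.33],[0.17,-0.25,0.05,0,0,0.33],[0.2,-0.3,0.05,0,0,0.33]]' 100; python3 -m creep '[[0,-0.02,0,0,0,0],[0,-0.02,0,0,0,0]]'
python3 - <<'E'
from h import *
print(np.round(ctrl.camera_model('wrist')['hand_eye'],3))
o=ctrl.get_obs();print(o['ee_pos'],o['eef_rot'],o['joint_positions'])
M=model('wrist',o);save('wrist','w1.png')
print(ctrl.spot_in('sleeve_a','wrist'));print(proj(M,[[.414,.216,.08],[.414,.216,0]]))
T=model('top');f=lambda p:[165+p[0]/3.2,85+p[1]/3.15]
print('panel',back(T,[f((25,318)),f((198,328))],.12));print('lip',back(T,[f((62,346)),f((153,352))],.108))
print('modface top edge',back(T,[f((40,178)),f((212,190))],.135))
print('pin tip',back(T,[f((386,335))],.093),'base',back(T,[f((380,350))],.015))
print('tray', back(T,[f((528,232)),f((735,255)),f((727,396)),f((518,373))],.02))
E
```

```text
clock: 1.82
ee_pos: [0.3566, 0.2899, 0.2586]
eef_rot: [-0.001, 3.14, 0.001]
wrist_force: [0.4, 0.4, -0.1]
grip_width: 0.0851
grasp_force: 0.0
clock: 2.08
ee_pos: [0.3558, 0.2703, 0.2582]
eef_rot: [0.004, 3.141, 0.001]
wrist_force: [-0.4, 0.1, -0.1]
grip_width: 0.0851
grasp_force: 0.0
[[ 0.    -0.946 -0.325  0.083]
 [ 1.     0.    -0.     0.001]
 [ 0.    -0.325  0.946 -0.164]
 [ 0.     0.     0.     1.   ]]
[0.35577369 0.27029233 0.25820406] [4.45459718e-03 3.14144066e+00 6.45828044e-04] [ 5.07333221e-01  1.05879883e-01 -1.48893137e-01  1.31569311e+00
  2.86631496e-04  5.10169288e-01]
[{'centre': [0.4397, -0.152, 0.0133], 'p': 0.91}, {'centre': [0.4195, 0.2217, 0.0615], 'p': 0.87}, {'centre': [0.5134, 0.4541, 0.0796], 'p': 0.42}]
[[217.23585464 208.44206572]
 [224.31747161 189.23802713]]
panel [[0.53231424 0.31628529 0.12      ]
 [0.53398751 0.15172306 0.12      ]]
lip [[0.50991388 0.28070567 0.108     ]
 [0.51012469 0.19353018 0.108     ]]
modface top edge [[0.67009301 0.31544833 0.135     ]
 [0.66908656 0.14921197 0.135     ]]
pin tip [[ 0.54646435 -0.02739947  0.093     ]] base [[ 0.54940557 -0.0272001   0.015     ]]
tray [[ 0.68946718 -0.17633071  0.02      ]
 [ 0.68003072 -0.39757037  0.02      ]
 [ 0.52438102 -0.38694528  0.02      ]
 [ 0.53369691 -0.16996088  0.02      ]]
```

View pics/w1.png

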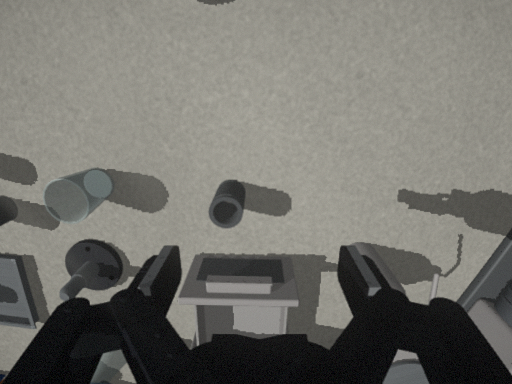

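Wrist view: sleeve rim centred near (227,211) and its foot near (231,190). The gauge pin is at lower left and the drawer is at (245,280), nearly aligned with x.

```bash
python3 - <<'E'
from h import *
o=ctrl.get_obs();M=model('wrist',o);T=model('top');print(M[0][0,0],M[2][:3,3])
def tri(obs):
    A=np.zeros((3,3));b=np.zeros(3)
    for m,uv in obs:
        p=m[2][:3,3];q=back(m,[uv],0)[0];d=(q-p)/np.linalg.norm(q-p);P=np.eye(3)-np.outer(d,d);A+=P;b+=P@p
    return np.linalg.solve(A,b)
print(tri([(M,(227,211)),(T,(203.8,227))]))
for n,uv in dict(sleeve=(227,211)).items(): print(n,back(M,[uv],.08),back(T,[(203.8,227)],.08))
# pin tip / base in wrist
print('pin',tri([(M,(70,292)),(T,(165+386/3.2,85+335/3.15))]))
E
```

```text
278.7559976642879 [0.2720025  0.27316209 0.42177767]
[0.42661362 0.22397229 0.05042936]
sleeve [[0.41745805 0.2306855  0.08      ]] [[0.41959407 0.21591738 0.08      ]]
pin [ 0.5546738  -0.02598849  0.07537396]
```

```bash
python3 -m creep '[[0.03,-0.046,-0.06,0,0,0],[0.03,-0.046,-0.06,0,0,0],[0.03,-0.046,-0.06,0,0,0]]'
python3 - <<'E'
from h import *
o=ctrl.get_obs();print(o['ee_pos'],np.abs(o['qvel']).max())
im=save('wrist','w2.png'); M=model('wrist',o)
print(ctrl.spot_in('sleeve_a','wrist')[:1]);print(M[2][:3,3])
c=im[100:300,150:350]; c=cv2.resize(c,None,fx=3,fy=3,interpolation=cv2.INTER_CUBIC); 
p=proj(M,[[.419+.023*np.cos(a),.222+.023*np.sin(a),.08] for a in np.linspace(0,6.28,40)])
for q in p: cv2.circle(c,tuple(int(v) for v in (q-[150,100])*3),2,(255,0,0),-1)
cv2.imwrite('pics/w2c.png',np.clip(c[:,:,::-1]*1.6,0,255).astype(np.uint8))
E
```

```text
clock: 2.55
ee_pos: [0.3846, 0.2256, 0.1971]
eef_rot: [0.0, -3.139, 0.0]
wrist_force: [-0.1, 0.4, 1.2]
grip_width: 0.0854
grasp_force: 0.0
[0.38461337 0.225597   0.19713139] 0.047174613598208404
[{'centre': [0.4259, 0.2249, 0.0671], 'p': 0.83}]
[0.30163068 0.22707214 0.36106047]
```

View pics/w2c.png

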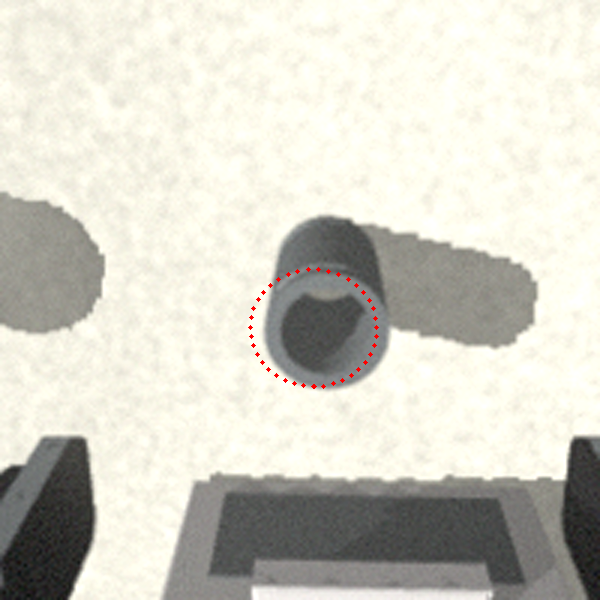

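The rim centre lies midway between the fingers, so y is right. It needs about +34 mm in x. Descending to grasp.

```bash
python3 -m creep '[[0.034,0.001,-0.04,0,0,0],[0.034,0.001,-0.09,0,0,0],[0.034,0.001,-0.14,0,0,0],[0.034,0.001,-0.156,0,0,0],[0.034,0.001,-0.156,0,0,0]]'; python3 -m creep '[[0,0,0,0,0,0],[0,0,0,0,0,0],[0,0,0,0,0,0],[0,0,0,0,0,0]]' 35 40
```

```text
clock: 3.28
ee_pos: [0.4189, 0.2273, 0.0418]
eef_rot: [0.003, -3.14, -0.0]
wrist_force: [-0.4, 0.1, 0.1]
grip_width: 0.0855
grasp_force: 0.0
clock: 3.78
ee_pos: [0.4212, 0.2271, 0.0438]
eef_rot: [-0.0, 3.138, 0.002]
wrist_force: [-0.6, -0.6, 5.7]
grip_width: 0.0443
grasp_force: 40.1
```

```bash
python3 -m creep '[[0,0,0.06,0,0,0],[0.01,-0.01,0.12,0,0,0],[0.03,-0.05,0.14,0,0,0],[0.05,-0.1,0.14,0,0,0],[0.08,-0.15,0.14,0,0,0]]'; python3 -m creep '[[0.01,-0.02,0,0,0,0],[0.01,-0.02,0,0,0,0],[0.01,-0.02,0,0,0,0]]'
python3 - <<'E'
from h import *
o=ctrl.get_obs();print(o['ee_pos'],np.abs(o['qvel']).max())
im=save('wrist','w3.png'); M=model('wrist',o)
print(ctrl.spot_in('gauge','wrist'),ctrl.spot_in('sleeve_a','wrist')[:3]);print(M[2][:3,3])
c=cv2.resize(im,None,fx=1.56,fy=1.56,interpolation=cv2.INTER_CUBIC)
cv2.imwrite('pics/w3c.png',np.clip(c[:,:,::-1]*1.5,0,255).astype(np.uint8))
E
```

```text
clock: 4.4
ee_pos: [0.5002, 0.0752, 0.1834]
eef_rot: [-0.002, 3.139, 0.001]
wrist_force: [1.1, 0.4, -1.5]
grip_width: 0.0442
grasp_force: 41.8
clock: 4.78
ee_pos: [0.509, 0.057, 0.1822]
eef_rot: [0.001, -3.141, -0.001]
wrist_force: [-0.1, 0.1, -0.7]
grip_width: 0.0443
grasp_force: 41.8
[0.50899705 0.05701352 0.18218036] 0.017305432862404095
[{'centre': [0.5414, -0.0216, 0.0151], 'p': 0.74}] [{'centre': [0.5107, 0.055, 0.2114], 'p': 0.97}, {'centre': [0.4429, -0.1575, 0.0645], 'p': 0.94}, {'centre': [0.3684, -0.1702, 0.0521], 'p': 0.79}]
[0.42562078 0.05829328 0.34591113]
```

View pics/w3c.png

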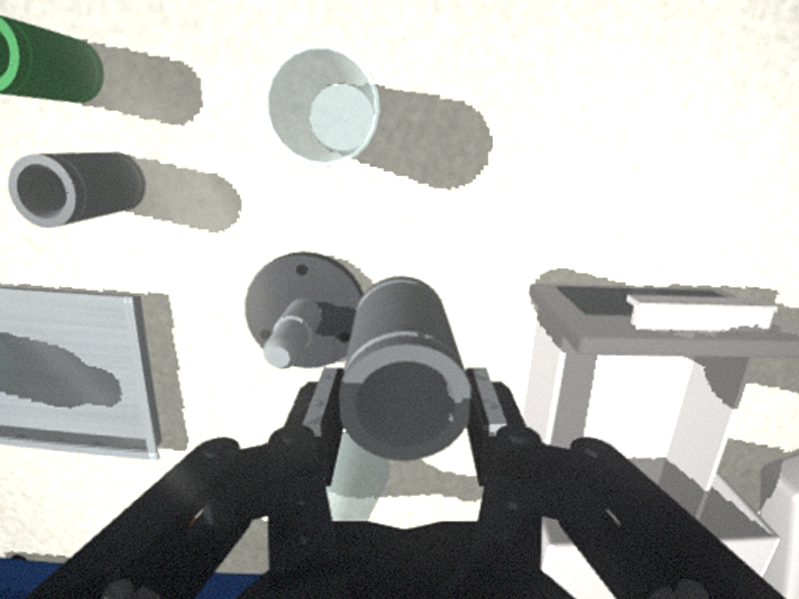

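Wrist view (×1.56 scale): pin tip at (279,355), base disc at about (305,310), second sleeve's rim at (43,190) and green tube at upper left. The held sleeve's rim is near (405,395).

```bash
python3 - <<'E'
from h import *
o=ctrl.get_obs();M=model('wrist',o);s=1.5625
b=lambda u,v,z:np.round(back(M,[(u/s,v/s)],z)[0],4)
print('tip',b(279,355,.093),'basedisc',b(305,310,.015),'other',b(43,190,.08),'held top',b(405,398,o['ee_pos'][2]+.039))
print('tray corners',b(133,295,.02),b(155,457,.02),'lip',b(630,297,.108),b(773,303,.108),'panel',b(533,288,.12))
im=cv2.imread('pics/w3.png')
c=[]
for z,r,xy in [(.093,.0075,(.545,-.021)),(.015,.05,(.545,-.021)),(.055,.0145,(.545,-.021))]:
    p=proj(M,[[xy[0]+r*np.cos(a),xy[1]+r*np.sin(a),z] for a in np.linspace(0,6.28,60)])
    for q in p: cv2.circle(im,tuple(int(round(v*4)) for v in q),2,(0,0,255),-1,shift=2)
c=cv2.resize(im[140:260,140:250],None,fx=5,fy=5,interpolation=cv2.INTER_CUBIC);cv2.imwrite('pics/w3d.png',np.clip(c*1.4,0,255).astype(np.uint8))
E
```

```text
tip [ 0.551  -0.0224  0.093 ] basedisc [ 0.549  -0.0222  0.015 ] other [ 0.4454 -0.1674  0.08  ] held top [0.503  0.0589 0.2211]
tray corners [ 0.5347 -0.1611  0.02  ] [ 0.6946 -0.1748  0.02  ] lip [0.5059 0.191  0.108 ] [0.5096 0.2834 0.108 ] panel [0.4968 0.1289 0.12  ]
```

View pics/w3d.png

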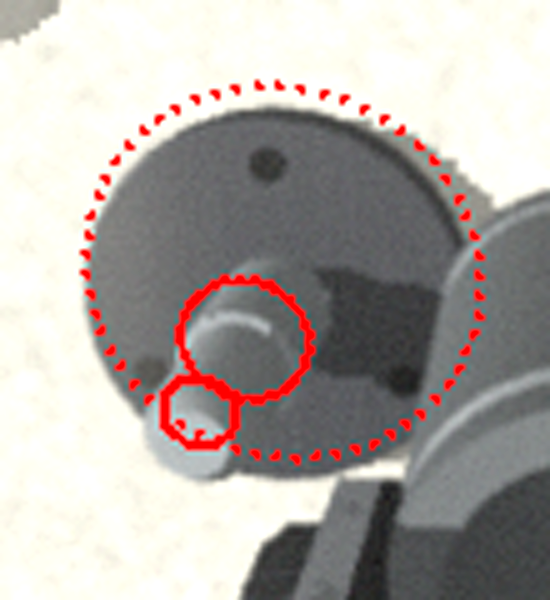

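```bash
python3 - <<'E'
from h import *
o=ctrl.get_obs();M=model('wrist',o);s=1.5625
print(o['ee_pos'])
for off in (0,-.003,-.006):
    for z in (o['ee_pos'][2]-.0438,o['ee_pos'][2]+.0362):
        p=proj(M,[[.509+off+.023*np.cos(a),.0572+.023*np.sin(a),z] for a in np.linspace(0,6.28,80)])*s
        print(off,round(z,3),'u',p[:,0].min().round(),p[:,0].max().round(),'v',p[:,1].min().round(),p[:,1].max().round())
# measured outline from picture: dark sleeve columns near u=256
g=cv2.cvtColor(cv2.imread('pics/w3.png'),cv2.COLOR_BGR2GRAY)
print(g[168:300:2,258])
E
```

```text
[0.50889499 0.05743667 0.18206361]
0 0.138 u 357.0 446.0 v 278.0 361.0
0 0.218 u 333.0 468.0 v 348.0 464.0
-0.003 0.138 u 357.0 447.0 v 272.0 356.0
-0.003 0.218 u 332.0 468.0 v 339.0 457.0
-0.006 0.138 u 356.0 447.0 v 266.0 351.0
-0.006 0.218 u 332.0 468.0 v 331.0 450.0
[186 187 187 193 165  67  94  60  63  70  64  62  64  66  63  66  62  65
  63  65  58  56  88 101  64  63  72  97  99  97  99  96  55  51  54  53
  49  52  57  45  50  49  49  53  51  52  50  47  48  49  52  50  48  52
  50  49  49  50  49  53  56  55  54  63 100 105]
```

```bash
python3 -m creep '[[0.02,-0.04,0,0,0,0],[0.042,-0.081,0,0,0,0],[0.042,-0.081,-0.015,0,0,0],[0.042,-0.081,-0.035,0,0,0],[0.042,-0.081,-0.055,0,0,0]]'; python3 -m creep '[[0,0,-0.005,0,0,0],[0,0,-0.01,0,0,0],[0,0,-0.01,0,0,0]]'
```

```text
clock: 5.55
ee_pos: [0.5506, -0.0232, 0.1259]
eef_rot: [0.003, -3.141, -0.001]
wrist_force: [0.6, -0.8, -1.0]
grip_width: 0.0443
grasp_force: 41.8
clock: 5.92
ee_pos: [0.5513, -0.0242, 0.1172]
eef_rot: [0.001, -3.142, -0.0]
wrist_force: [0.1, 0.3, -1.3]
grip_width: 0.0446
grasp_force: 41.8
```

```bash
python3 -m creep '[[0,0,-0.008,0,0,0],[0,0,-0.016,0,0,0],[0,0,-0.016,0,0,0]]'; python3 -m creep '[[0,0,-0.006,0,0,0],[0,0,-0.012,0,0,0],[0,0,-0.012,0,0,0]]'
```

```text
clock: 6.3
ee_pos: [0.5507, -0.0245, 0.1]
eef_rot: [0.0, -3.14, -0.001]
wrist_force: [0.6, 0.8, -1.8]
grip_width: 0.044
grasp_force: 41.8
clock: 6.68
ee_pos: [0.5514, -0.0243, 0.0884]
eef_rot: [0.001, -3.141, -0.001]
wrist_force: [1.9, 1.1, -2.8]
grip_width: 0.0444
grasp_force: 41.7
```

```bash
python3 -m creep '[[0,0,-0.006,0,0,0],[0,0,-0.012,0,0,0],[0,0,-0.012,0,0,0]]'; python3 -m creep '[[0,0,-0.006,0,0,0],[0,0,-0.012,0,0,0],[0,0,-0.012,0,0,0]]'
```

```text
clock: 7.05
ee_pos: [0.5513, -0.0244, 0.0763]
eef_rot: [0.0, -3.141, -0.001]
wrist_force: [1.9, 2.2, -2.8]
grip_width: 0.0441
grasp_force: 41.6
clock: 7.42
ee_pos: [0.5516, -0.0246, 0.0644]
eef_rot: [0.0, -3.142, -0.0]
wrist_force: [3.7, 1.5, -2.7]
grip_width: 0.0443
grasp_force: 41.6
```

```bash
python3 -m creep '[[0.001,0.001,-0.004,0,0,0],[0.001,0.001,-0.007,0,0,0],[0.001,0.001,-0.007,0,0,0],[0.001,0.001,-0.007,0,0,0]]'
```

```text
clock: 7.92
ee_pos: [0.5531, -0.0241, 0.0589]
eef_rot: [0.0, 3.14, -0.002]
wrist_force: [0.8, 0.1, 4.6]
grip_width: 0.044
grasp_force: 42.3
```

```bash
python3 -m creep '[[0,0,-0.001,0,0,0],[0,0,-0.001,0,0,0],[0,0,0.03,0,0,0],[0,0,0.07,0,0,0],[0,0,0.11,0,0,0]]'; python3 -m creep '[[0.01,-0.05,0.01,0,0,0],[0.03,-0.1,0.01,0,0,0],[0.05,-0.15,0.01,0,0,0],[0.058,-0.188,-0.01,0,0,0],[0.058,-0.188,-0.07,0,0,0]]';  python3 -m creep '[[0,0,-0.04,0,0,0],[0,0,-0.04,0,0,0]]'
```

```text
clock: 8.55
ee_pos: [0.5511, -0.0239, 0.1682]
eef_rot: [-0.0, -3.139, 0.001]
wrist_force: [0.8, -0.4, -1.3]
grip_width: 0.0443
grasp_force: 41.9
clock: 9.18
ee_pos: [0.6136, -0.2168, 0.0997]
eef_rot: [0.006, 3.135, -0.008]
wrist_force: [1.0, -0.6, -1.7]
grip_width: 0.0447
grasp_force: 41.9
clock: 9.43
ee_pos: [0.6057, -0.2101, 0.0532]
eef_rot: [-0.001, -3.131, -0.006]
wrist_force: [0.1, 0.2, -0.9]
grip_width: 0.0443
grasp_force: 41.8
```

```bash
python3 -m creep '[[0,0,-0.004,0,0,0],[0,0,-0.007,0,0,0],[0,0,-0.007,0,0,0]]'
```

```text
clock: 9.8
ee_pos: [0.6115, -0.2119, 0.0524]
eef_rot: [-0.001, 3.139, -0.002]
wrist_force: [0.7, 0.3, -0.9]
grip_width: 0.0444
grasp_force: 41.9
```

```bash
python3 -m creep '[[0,0,-0.003,0,0,0],[0,0,-0.005,0,0,0],[0,0,-0.005,0,0,0]]'
```

```text
clock: 10.18
ee_pos: [0.6111, -0.2118, 0.0469]
eef_rot: [-0.0, 3.14, -0.001]
wrist_force: [0.3, 1.0, 4.8]
grip_width: 0.0441
grasp_force: 42.3
```

```bash
python3 -m creep '[[0,0,0,0,0,0],[0,0,0,0,0,0],[0,0,0.03,0,0,0],[0,0,0.09,0,0,0],[0,0,0.15,0,0,0]]' 76; python3 -m creep '[[-0.05,0.01,0,0,0,0],[-0.11,0.02,0,0,0,0],[-0.17,0.03,0,0,0,0],[-0.2,0.042,0,0,0,0],[-0.2,0.042,0,0,0,0]]' 100
python3 - <<'E'
from h import *
o=ctrl.get_obs();print(o['ee_pos'],np.abs(o['qvel']).max())
im=save('wrist','w4.png'); M=model('wrist',o)
print(ctrl.spot_in('sleeve_a','wrist'))
c=cv2.resize(im,None,fx=1.5625,fy=1.5625,interpolation=cv2.INTER_CUBIC)
for x,y in [(.445,-.167)]:
    for q in proj(M,[[x+.023*np.cos(a),y+.023*np.sin(a),.08] for a in np.linspace(0,6.28,40)])*1.5625: cv2.circle(c,tuple(int(v) for v in q),2,(255,0,0),-1)
cv2.imwrite('pics/w4c.png',np.clip(c[:,:,::-1]*1.5,0,255).astype(np.uint8))
E
```

```text
clock: 10.8
ee_pos: [0.6098, -0.2114, 0.1969]
eef_rot: [0.0, -3.14, -0.001]
wrist_force: [1.8, -0.3, 0.2]
grip_width: 0.0649
grasp_force: 0.0
clock: 11.42
ee_pos: [0.4081, -0.1685, 0.1959]
eef_rot: [-0.001, -3.14, -0.001]
wrist_force: [0.9, -0.1, 0.5]
grip_width: 0.0858
grasp_force: 0.0
[ 0.40806667 -0.16850587  0.19591969] 0.07529104686239974
[{'centre': [0.3626, -0.1902, 0.0779], 'p': 0.96}, {'centre': [0.5929, -0.2123, 0.0605], 'p': 0.82}, {'centre': [0.4367, -0.1703, 0.0684], 'p': 0.8}]
```

View pics/w4c.png

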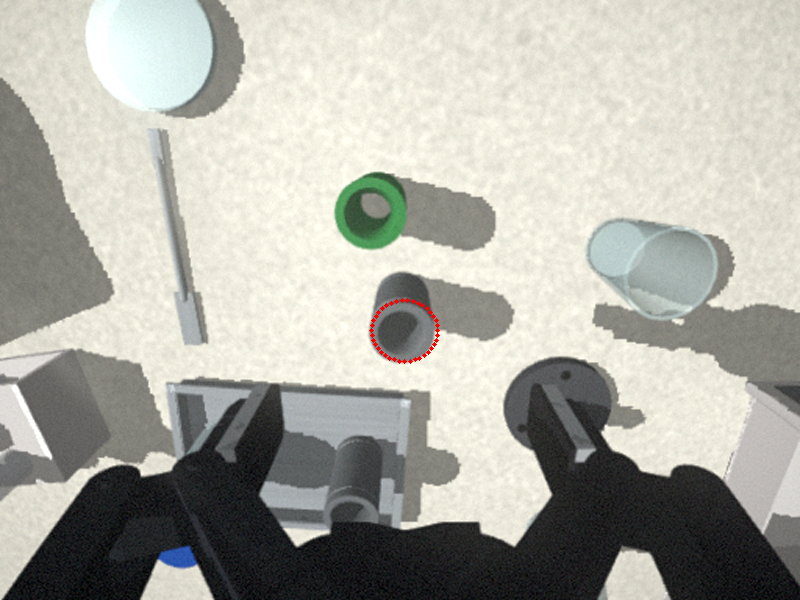

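Wrist view: the first sleeve stands upright in the tray at (352,480). The second sleeve's rim matches the overlay at (404,331), with the green tube apart at (371,212).

```bash
python3 -m creep '[[0.037,0.001,-0.04,0,0,0],[0.037,0.001,-0.09,0,0,0],[0.037,0.001,-0.14,0,0,0],[0.037,0.001,-0.155,0,0,0],[0.037,0.001,-0.155,0,0,0]]'; python3 -m creep '[[0,0,0,0,0,0],[0,0,0,0,0,0],[0,0,0,0,0,0],[0,0,0,0,0,0]]' 35 40;python3 -m creep '[[0,0,0.06,0,0,0],[0,0,0.12,0,0,0],[0,0,0.14,0,0,0],[0.05,0.01,0.14,0,0,0],[0.05,0.01,0.14,0,0,0]]'
python3 - <<'E'
from h import *
o=ctrl.get_obs();im=save('wrist','w5.png'); M=model('wrist',o);print(o['ee_pos'])
g=cv2.cvtColor(im,cv2.COLOR_RGB2GRAY)
print(g[160:300:2,258]); print(g[252,200:320:2])
p=o['ee_pos']
for z in (p[2]-.0438,p[2]+.0362):
    q=proj(M,[[p[0]+.023*np.cos(a),p[1]+.023*np.sin(a),z] for a in np.linspace(0,6.28,80)]);print(q.min(0),q.max(0))
E
```

```text
clock: 12.15
ee_pos: [0.4474, -0.1683, 0.0393]
eef_rot: [0.001, -3.139, -0.002]
wrist_force: [0.2, -0.4, 0.3]
grip_width: 0.0854
grasp_force: 0.0
clock: 12.65
ee_pos: [0.449, -0.1694, 0.0425]
eef_rot: [-0.0, 3.138, -0.002]
wrist_force: [-0.2, 0.5, 5.4]
grip_width: 0.0442
grasp_force: 40.5
clock: 13.28
ee_pos: [0.5001, -0.1584, 0.1812]
eef_rot: [-0.003, 3.139, -0.001]
wrist_force: [-0.5, -0.5, -1.4]
grip_width: 0.0445
grasp_force: 42.0
[ 0.50005451 -0.15844555  0.18117199]
[187 188 188 187 188 190 189 166  68  95  72  67  68  66  68  65  65  67
  65  69  64  66  68  64  62  94  89  62  58  79  97  99  98  99  98  52
  50  48  54  50  51  50  48  48  47  51  49  49  49  49  49  51  55  49
  50  52  49  48  53  52  57  57  56  58  59  60  57  93 187 184]
[ 40  84  85  87  80  77  27  30  38  56  56  54  58  54  52  49  47  48
  46  47  49  48  46  47  50  52  50  50  49  49  49  53  48  53  53  51
  45  56  51  48  53  53  90  96  99 103 100  98  97 100  97  59  34  32
  72  84  83  86  83  55]
[228.68211692 177.75308679] [286.08085133 231.0462851 ]
[213.22658236 222.53860962] [299.62507816 296.57223867]
```

```bash
python3 -m creep '[[0.02,0.05,0,0,0,0],[0.04,0.1,0,0,0,0],[0.0535,0.1345,0,0,0,0],[0.0535,0.1345,-0.02,0,0,0],[0.0535,0.1345,-0.04,0,0,0]]'; python3 -m creep '[[0,0,-0.007,0,0,0],[0,0,-0.015,0,0,0],[0,0,-0.015,0,0,0]]';python3 -m creep '[[0,0,-0.006,0,0,0],[0,0,-0.01,0,0,0],[0,0,-0.01,0,0,0]]'
```

```text
clock: 13.95
ee_pos: [0.5499, -0.0237, 0.1404]
eef_rot: [0.002, -3.141, 0.0]
wrist_force: [-0.6, -0.0, -2.0]
grip_width: 0.0441
grasp_force: 42.0
clock: 14.32
ee_pos: [0.5512, -0.0244, 0.1262]
eef_rot: [0.001, 3.141, 0.0]
wrist_force: [0.5, 0.6, -0.5]
grip_width: 0.0443
grasp_force: 42.0
clock: 14.7
ee_pos: [0.5516, -0.024, 0.1159]
eef_rot: [-0.0, 3.14, 0.001]
wrist_force: [2.8, 0.2, -3.2]
grip_width: 0.044
grasp_force: 41.8
```

```bash
python3 -m creep '[[0.002,0,0,0,0,0],[0.002,0,-0.006,0,0,0],[0.002,0,-0.01,0,0,0],[0.002,0,-0.01,0,0,0]]';python3 -m creep '[[0,0,-0.005,0,0,0],[0,0,-0.009,0,0,0],[0,0,-0.009,0,0,0]]'
```

```text
clock: 15.2
ee_pos: [0.5528, -0.0241, 0.1053]
eef_rot: [0.0, -3.141, -0.0]
wrist_force: [3.2, 0.2, -3.4]
grip_width: 0.0445
grasp_force: 41.8
clock: 15.58
ee_pos: [0.5531, -0.0242, 0.0966]
eef_rot: [-0.0, 3.142, -0.0]
wrist_force: [3.9, 0.1, -1.8]
grip_width: 0.0443
grasp_force: 41.8
```

```bash
python3 -m creep '[[0.001,0,-0.003,0,0,0],[0.001,0,-0.006,0,0,0],[0.001,0,-0.006,0,0,0]]'
```

```text
clock: 15.95
ee_pos: [0.5549, -0.0237, 0.0924]
eef_rot: [-0.001, 3.139, 0.001]
wrist_force: [0.7, 2.2, 7.7]
grip_width: 0.0445
grasp_force: 42.7
```

```bash
python3 -m creep '[[0,0,-0.001,0,0,0],[0,0,-0.001,0,0,0],[0,0,-0.001,0,0,0],[0,0,0.05,0,0,0],[0,0,0.1,0,0,0]]';python3 -m creep '[[0,0.05,0.01,0,0,0],[0.01,0.1,0.01,0,0,0],[0.02,0.16,0.01,0,0,0],[0.04,0.21,0.01,0,0,0],[0.05,0.26,0.01,0,0,0]]';python3 -m creep '[[0,0,0,0,0,0],[0,0,0,0,0,0]]'
python3 - <<'E'
from h import *
o=ctrl.get_obs();im=save('wrist','w6.png');print(o['ee_pos'])
M=model('wrist',o);im=im.copy()
for q in proj(M,[[.540,.165,.12],[.540,.305,.12],[.510,.192,.108],[.510,.282,.108]]): cv2.circle(im,tuple(int(v) for v in q),2,(255,0,0),-1)
cv2.imwrite('pics/w6c.png',np.clip(cv2.resize(im,None,fx=1.5,fy=1.5)[:,:,::-1]*1.4,0,255).astype(np.uint8))
E
```

```text
clock: 16.58
ee_pos: [0.5519, -0.024, 0.1909]
eef_rot: [0.0, -3.137, -0.0]
wrist_force: [0.1, -0.6, -0.8]
grip_width: 0.0442
grasp_force: 42.8
clock: 17.2
ee_pos: [0.6032, 0.237, 0.1998]
eef_rot: [0.0, -3.139, 0.002]
wrist_force: [0.2, 0.7, -1.2]
grip_width: 0.0442
grasp_force: 42.9
clock: 17.45
ee_pos: [0.6029, 0.2352, 0.2]
eef_rot: [0.001, -3.139, 0.002]
wrist_force: [-0.0, 0.4, -0.4]
grip_width: 0.0445
grasp_force: 42.9
[0.60288182 0.2352183  0.1999543 ]
```

View pics/w6c.png

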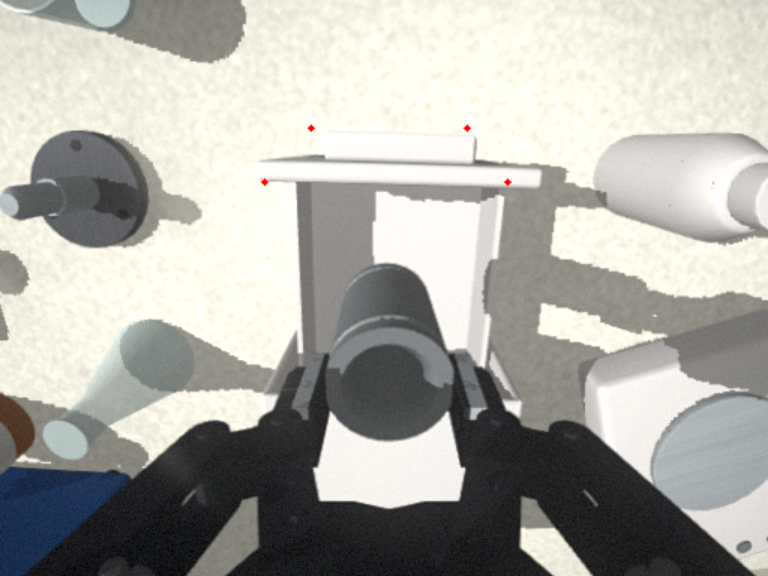

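Wrist view: the drawer is below, with its lip spanning u 325–475. It sits about 6 mm further to +y than I assumed, so I'll shift +7 mm and lower.

```bash
python3 -m creep '[[0.002,0.007,0,0,0,0],[0.002,0.007,-0.05,0,0,0],[0.002,0.007,-0.1,0,0,0],[0.002,0.007,-0.13,0,0,0],[0.002,0.007,-0.13,0,0,0]]';python3 -m creep '[[0,0,-0.005,0,0,0],[0,0,-0.009,0,0,0],[0,0,-0.009,0,0,0]]'
```

```text
clock: 18.12
ee_pos: [0.6033, 0.2414, 0.0682]
eef_rot: [-0.002, -3.135, 0.003]
wrist_force: [0.2, -0.4, -1.1]
grip_width: 0.0442
grasp_force: 42.8
clock: 18.5
ee_pos: [0.6066, 0.2431, 0.0629]
eef_rot: [-0.0, 3.14, 0.001]
wrist_force: [0.3, 0.0, -1.9]
grip_width: 0.0442
grasp_force: 42.9
```

```bash
python3 -m creep '[[0,0,-0.004,0,0,0],[0,0,-0.006,0,0,0],[0,0,-0.006,0,0,0]]'
```

```text
clock: 18.88
ee_pos: [0.6075, 0.243, 0.058]
eef_rot: [-0.0, 3.138, 0.001]
wrist_force: [0.2, -1.5, 6.1]
grip_width: 0.0446
grasp_force: 43.5
```

```bash
python3 -m creep '[[0,0,0,0,0,0],[0,0,0,0,0,0],[0,0,0.03,0,0,0],[0,0,0.09,0,0,0],[0,0,0.15,0,0,0]]' 68;python3 -m creep '[[-0.06,0,0,0,0,0],[-0.12,0,0,0,0,0],[-0.16,0,0,0,0,0],[-0.16,0,-0.04,0,0,0],[-0.16,0,-0.06,0,0,0]]' 0; python3 -m creep '[[0,0,-0.04,0,0,0],[0,0,-0.063,0,0,0],[0,0,-0.063,0,0,0]]'
python3 - <<'E'
from h import *
o=ctrl.get_obs();print(o['ee_pos']);im=save('wrist','w7.png');save('top','t7.png')
for c in('wrist','top'):print([(np.round(d['centre'],3),round(d['p'],2)) for d in ctrl.spot_in('sleeve_a',c)])
E
```

```text
clock: 19.5
ee_pos: [0.6052, 0.2427, 0.2067]
eef_rot: [0.0, -3.14, 0.001]
wrist_force: [0.7, 0.9, 0.6]
grip_width: 0.0582
grasp_force: 0.0
clock: 20.12
ee_pos: [0.4443, 0.2427, 0.1445]
eef_rot: [0.002, -3.14, 0.001]
wrist_force: [-0.4, 0.4, -0.7]
grip_width: 0.0003
grasp_force: 0.0
clock: 20.5
ee_pos: [0.4438, 0.2421, 0.081]
eef_rot: [0.0, -3.137, 0.003]
wrist_force: [-0.0, 0.2, 0.6]
grip_width: -0.0001
grasp_force: 0.0
[0.44380792 0.24209852 0.08104198]
[]
[(array([ 0.606, -0.211,  0.062]), 0.7), (array([0.597, 0.242, 0.082]), 0.56), (array([ 0.36 , -0.187,  0.074]), 0.51)]
```

```bash
python3 -m creep '[[0.03,0,0,0,0,0],[0.045,0,0,0,0,0],[0.055,0,0,0,0,0],[0.065,0,0,0,0,0],[0.077,0,0,0,0,0]]'; python3 -m creep '[[0.012,0,0,0,0,0],[0.024,0,0,0,0,0],[0.036,0,0,0,0,0],[0.048,0,0,0,0,0],[0.06,0,0,0,0,0]]'; python3 -m creep '[[0.01,0,0,0,0,0],[0.02,0,0,0,0,0],[0.028,0,0,0,0,0],[0.034,0,0,0,0,0],[0.034,0,0,0,0,0]]'
```

```text
clock: 21.32
ee_pos: [0.5226, 0.2427, 0.0828]
eef_rot: [0.001, -3.14, 0.001]
wrist_force: [-2.2, -1.0, 1.0]
grip_width: 0.0001
grasp_force: 0.9
clock: 21.95
ee_pos: [0.5837, 0.2428, 0.0828]
eef_rot: [0.0, -3.141, 0.0]
wrist_force: [-1.7, -0.6, -0.2]
grip_width: -0.0002
grasp_force: 0.8
clock: 22.58
ee_pos: [0.6181, 0.2433, 0.0832]
eef_rot: [-0.0, 3.14, 0.002]
wrist_force: [0.1, 0.4, 0.3]
grip_width: 0.0002
grasp_force: 0.0
```

Not yet at the stop. I'll push on gently until the force rises.

```bash
python3 -m creep '[[0.004,0,0,0,0,0],[0.008,0,0,0,0,0],[0.011,0,0,0,0,0],[0.011,0,0,0,0,0]]';python3 -m creep '[[0.003,0,0,0,0,0],[0.006,0,0,0,0,0],[0.006,0,0,0,0,0]]'
```

```text
clock: 23.08
ee_pos: [0.6285, 0.2429, 0.083]
eef_rot: [-0.0, 3.141, 0.0]
wrist_force: [0.1, 0.5, -0.0]
grip_width: -0.0
grasp_force: 0.0
clock: 23.45
ee_pos: [0.6329, 0.2428, 0.0828]
eef_rot: [0.001, -3.139, 0.0]
wrist_force: [-5.6, -0.3, 1.9]
grip_width: 0.0
grasp_force: 2.4
```

```bash
python3 -m creep '[[0.002,0,0,0,0,0],[0.003,0,0,0,0,0],[0.003,0,0,0,0,0]]'; python3 -m creep '[[-0.05,0,0,0,0,0],[-0.1,0,0,0,0,0],[-0.16,0,0.05,0,0,0],[-0.2,0,0.1,0,0,0],[-0.2,0,0.12,0,0,0]]'
python3 - <<'E'
from h import *
save('top','t8.png');save('scene','s8.png')
a=cv2.imread('pics/t8.png')[60:280,150:420];b=cv2.imread('pics/s8.png')[100:360,140:450]
a=cv2.resize(a,(400,326),interpolation=cv2.INTER_CUBIC);b=cv2.resize(b,(400,326),interpolation=cv2.INTER_CUBIC)
cv2.imwrite('pics/f8.png',np.clip(np.hstack([a,b])*1.4,0,255).astype(np.uint8))
E
```

```text
clock: 23.82
ee_pos: [0.633, 0.2428, 0.0827]
eef_rot: [0.001, -3.134, 0.0]
wrist_force: [-11.4, -1.4, 7.4]
grip_width: 0.0001
grasp_force: 5.9
clock: 24.45
ee_pos: [0.4359, 0.2432, 0.2054]
eef_rot: [-0.002, 3.139, 0.001]
wrist_force: [0.5, 1.3, 0.2]
grip_width: -0.0003
grasp_force: 0.0
```

View pics/f8.png

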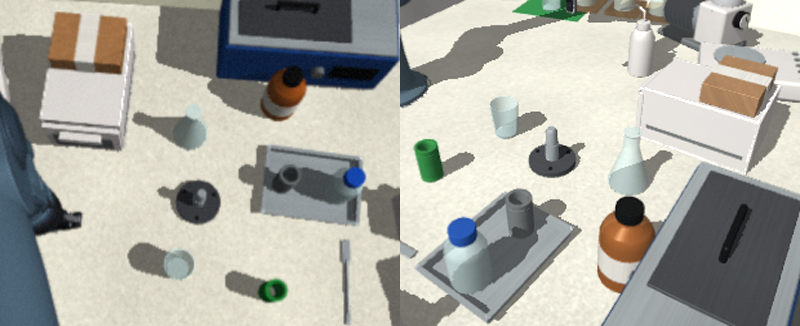

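The drawer is shut flush, with a hard stop at x = 0.633 under rising force. The sleeve stands upright in the tray and the rest of the glassware is in place.

```bash
python3 -c "
from cell import ctrl
print(ctrl.sign_off())"
```

```text
the job is handed in; nothing more can be done
None
```

Job handed in: the left sleeve went down to the gauge's base and stands upright in the tray, the right sleeve stopped at the step and is in the drawer, and the drawer is pushed shut; the hand-in returned no verdict.

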